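Hang the wash basket in the notch of the tank's hanger bar

ROBOT

A 7-joint arm with a two-finger parallel gripper is mounted at the origin on the work surface. World frame = base frame: x ahead of the robot, y to its left, z up, the work surface at z = 0. Lengths are in m, angles in rad, forces in N, time in s.
With the tool pointing down it reaches from about 0.35 to 0.775 m from the base axis. Payload 3.1 kg.
Tool frame: the origin (TCP) lies midway between the tips of the shut fingers; the grasp point (between the pads) lies 19 mm behind it; z points along the fingers, y is the line along which they close (so a half turn about z gives the same grasp; the last joint's range is limited). The gripper opens to 85 mm and grips with 20 to 120 N. Pads are 22 mm wide; open, the fingers measure 114 mm over their backs; the gripper's body (76 mm by 85 mm) begins 54 mm behind the grasp point. The pads swing forward as they close: fully open they stand 13 mm farther back than shut.
Start: joints at [-1.267, 0.311, 0.014, 1.512, -0.004, 1.319, -0.027], TCP at [0.186, 0.517, 0.231] pointing down, gripper open.
Joint ranges: [-2.7, 2.7], [-0.3, 1.91], [-1.27, 1.3], [0.12, 2.57], [-1.44, 4.58], [0.2, 2.03], [-3.05, 3.05]. Speed limits (rad/s): [2.79, 2.79, 3.14, 3.14, 3.14, 3.14, 3.14].

INTERFACE

Orientations are given as a unit quaternion [x, y, z, w].
In Python, from bench import ctrl gives the robot as it stands. The module is installed in compiled form; this text tells all that it offers.
- The arm moves only by the shell command python3 -m jog 'ROWS'. ROWS is a JSON object of lists of equal length, an entry for each row: "offset": the shift along the tool's x, y, z in m, a list of three; "yaw": the turn about the tool's z in rad; "gripper": the opening, from 0 (shut) to 1 (fully open). A call has 1 to 20 rows; each row is the pose to reach, as a shift and turn from the pose commanded when the call began, along the tool's axes at that moment; what a row does not reach only later rows make up. A row lasts 1/10 s, in which the tool goes at most 50 mm and 8.59 degrees, less where a joint would pass 70% of its speed; a pose out of reach is approached as far as the arm can. A call with a gripper value outside its range is refused whole. The fingers move at their own pace and stop on an object; the grip force is fixed at half the most. Time passes only in rows, so rows that repeat a pose let the fingers close. It gives the time, the measured TCP pose, the force, the opening and the grip force at its end, in the units of the state.
- ctrl.state(): the state, without advancing time (a new reading comes with each control period).
- ctrl.snapshot(name): name is "scene" or "top"; returns a dict with "pixels" (400x640x3 uint8, red, green, blue), "z_map" (400x640 float32, m along the optical axis (not along the pixel's ray), 0 where there is no reading), "K" (3x3 intrinsics, pixels), "k1" (the pictures are not rectified: a ray, as slopes to the right and down, at radius r is drawn at 1 + k1 r^2 times it, then the intrinsics apply), "R" (3x3) and "t" (3): a world point X has camera coordinates R X + t. Camera axes: x right, y down, z forward; pixel columns grow to the right and rows downward; lengths in m; the calibration is good to about 2 mm. A picture is of the moment at which its call begins.
- ctrl.close_job(): hands the job in; it is judged then, once.
Trained networks look in a picture, given as the dict that the camera call returned (one of the last four; its "shot" number tells which), for a name from the list of things; names that differ only in an ending like _2 or _b are one class to them, and where a whole thing is asked for, a point or a joint stands for the part that bears it (a point fixed in the world has none). Each returns a list of dicts, best first, with "p" (0 to 1); they miss things now and then, are a little off and sometimes report something else, mostly with a low value. They report only what shows in the picture. A call takes as long as a camera call. They do not tell look-alikes from the thing itself.
- ctrl.regions_of(picture, target): "region" (400x640 bool, what is visible of it) and "bbox" ([left, top, right, bottom] in pixels, round what is visible of it).
The state is a dict: "t": time; "joints": joint angles; "qvel": joint speeds; "tau": joint torques, N m; "position": TCP position; "orientation": TCP orientation; "wrist_force": force on the tool from outside, world axes, zero at the start; "ft_torque": the same for the moment, N m; "gripper_width": opening from 0.0 (shut) to 1.0 (fully open); "grasp_force": force on a finger pad.
Only numpy, scipy, OpenCV 4.12 (cv2) and the standard library are available. Lean on these libraries where they do the work, as an engineer would, in place of code of your own. Each camera call takes 0.05 s, during which the arm holds its last target. There are 200 camera calls.

TASK

Pick up the small steel parts basket and hook its bent lip over the notched hanger bar on the wash tank's rim nearest the robot, so that the basket hangs inside the tank. The lip must end up dropped fully down into the bar's notch, not riding on top of the bar; be gentle, never press or knock it hard against the tank, and leave it hanging by itself with everything else undisturbed.

Things in the scene. Friction and masses are not known exactly. Their poses are not given: they have to be found in the camera images.
- basket: Loose open steel basket, 0.15-0.3 kg, upright on the bench; box 60 (x) by 80 (y) mm, 35 high, back plate 50 high, its outer face at x=-30. Origin: centre of the underside, x from back plate to front, z up. A strap on the back plate bends out to -x into the lip; a black tab stands above it. Hangs in the tank with its x along the tank's x.
- grip (a point): Middle of the basket's black upright grip tab, at x=-30, y=0, z=98 mm in the basket's frame (axes as the basket's). Tab 12 (x) by 26 (y) mm, from z=70 to 115: pinch it from above across its 12 mm, along the basket's x. The lip point is 31 mm below and 5 mm to -x.
- lip (a point): Middle of the lip's underside: x=-35, y=0, z=67 mm in the basket's frame, axes as the basket's. The lip is 30 mm wide (y), 3 thick, then turns down in a leg to z=51. The slot between back plate and leg, open below, is 10 mm wide (x=-40 to -30). Its height above the bench is 115 mm riding on the hanger bar, 105 mm seated in the notch.
- tank: Fixed rigid open steel tank. Origin: on the bench under the middle of its near wall (nearest the robot), mid-thickness; x into the tank, y along that wall, z up. 320 mm wide (y), far wall at x=170, walls 5 thick, rim 105 high, floor 4 thick. Carries the hanger bar (see rim).
- bearing: Loose steel bearing ring, 48 mm across, 14 mm high, lying on the tank's floor towards the far wall; leave alone. Origin: centre of its underside.
- jar: Loose closed amber jar, 56 mm across, 75 mm high, on the bench beyond the tank; leave alone. Origin: centre of its underside.
- spool: Loose aluminium flanged spool, 52 mm across, 44 mm high, upright on the bench beyond the basket; leave alone. Origin: centre of its underside.
- screwbin: Loose grey plastic open bin, 120 x 100 x 50 mm, on the bench off to the robot's left; leave alone. Origin: centre of its underside.
- rim (a point): Middle of the tank's near rim, 105 mm above the tank's origin, axes as the tank's. A rigid hanger bar 226 long, 5 thick, flush with the wall, stands on the rim, top 10 mm higher. In its middle a notch 33 wide (y), 2 mm bevels, open down to the rim. The bar is clamped anew each time: notch middle anywhere from y=-45 to +45 mm, not measured; look, or feel by sliding the lip lightly along the bar.
Not all that is in view belongs to the job. What is shaped like the basket but brown or pink is not meant.

How it is judged:
By the outcome, as a careful person would: the job done as asked, in the order asked, and still so for the second after the job is handed in, with the robot touching nothing.
It also fails if it takes over 64 s, if anything falls off the work surface, if the arm or the gripper's body presses on something with over 40 N, if the wrist force passes 120 N, or if a joint passes its speed limit or range.

## Working session

There is one attempt and no reset: what is moved stays moved. The work goes in short steps, Python scripts to look and compute and a shell command to move; the robot and the scene stay as the last step left them, time stands still between calls to the robot, and variables do not carry over. Pictures are saved under pics/ and viewed, at most 10 in all, crops included, and the job is handed in when it is done.

```bash
mkdir -p pics; cat > h.py <<'E'
import numpy as np,cv2
from bench import ctrl
def cloud(s):
    K=np.array(s["K"]);z=s["z_map"];h,w=z.shape
    u,v=np.meshgrid(np.arange(w),np.arange(h))
    pd=np.stack([(u-K[0,2])/K[0,0],(v-K[1,2])/K[1,1]],-1)
    p=pd.copy()
    for _ in range(15): p=pd/(1+s["k1"]*(p**2).sum(-1,keepdims=True))
    c=np.concatenate([p,np.ones((h,w,1))],-1)*z[...,None]
    return (c-np.array(s["t"]))@np.array(s["R"])
def save(s,n,box=None,f=1):
    im=s["pixels"][...,::-1]
    if box: l,t,r,b=box; im=im[t:b,l:r]
    cv2.imwrite("pics/"+n+".png",cv2.resize(im,None,fx=f,fy=f,interpolation=cv2.INTER_CUBIC))
E
python3 - <<'E'
from h import *
st=ctrl.state();print(st["position"],st["orientation"],st["wrist_force"])
ims=[]
for n in("scene","top"):
    s=ctrl.snapshot(n);P=cloud(s);ims.append(s["pixels"]);save(s,n)
    print(n,np.round(-np.array(s["R"]).T@s["t"],3))
    for t in("basket","tank","spool","jar","bearing","screwbin"):
        for r in ctrl.regions_of(s,t)[:3]:
            m=r["region"]&(s["z_map"]>0)
            if m.sum(): print(t,round(r["p"],2),np.round(r["bbox"]),np.round(np.median(P[m],0),3),np.round(np.percentile(P[m],2,axis=0),3),np.round(np.percentile(P[m],98,axis=0),3))
cv2.imwrite("pics/both.png",cv2.resize(np.vstack(ims)[...,::-1],(480,600)))
E
```

```text
[0.18615694 0.51675766 0.23020804] [ 1.71996113e-01  9.85096908e-01 -1.17925814e-03 -1.67663610e-04] [ 0.83873757 -0.05344964 -0.58519551]
scene [ 1.259 -0.273  1.428]
basket 0.81 [167. 241. 198. 274.] [ 0.471 -0.357  0.026] [ 0.414 -0.401 -0.002] [ 0.502 -0.314  0.115]
basket 0.71 [176. 208. 202. 236.] [ 0.36  -0.291  0.028] [ 0.309 -0.334 -0.   ] [ 0.382 -0.248  0.117]
basket 0.65 [208. 225. 238. 264.] [ 0.472 -0.224  0.02 ] [ 0.457 -0.262 -0.001] [ 0.526 -0.182  0.115]
tank 0.68 [314. 166. 426. 272.] [0.611 0.235 0.021] [0.525 0.068 0.   ] [0.737 0.394 0.112]
spool 0.78 [237. 275. 257. 296.] [ 0.644 -0.204  0.043] [ 0.618 -0.228 -0.001] [ 0.662 -0.179  0.051]
jar 0.76 [376. 244. 397. 267.] [0.785 0.207 0.071] [0.756 0.188 0.01 ] [0.804 0.236 0.081]
screwbin 0.92 [390. 121. 431. 163.] [0.423 0.549 0.019] [ 0.368  0.489 -0.001] [0.489 0.592 0.054]
screwbin 0.72 [368. 222. 382. 238.] [0.657 0.242 0.019] [0.642 0.22  0.008] [0.676 0.263 0.024]
top [0.41  0.09  1.174]
basket 0.96 [456. 224. 494. 257.] [ 0.456 -0.355  0.01 ] [ 0.415 -0.404 -0.001] [ 0.493 -0.315  0.116]
basket 0.92 [436. 271. 474. 303.] [ 0.336 -0.289  0.014] [ 0.296 -0.34  -0.   ] [ 0.378 -0.25   0.116]
basket 0.66 [409. 216. 446. 246.] [ 0.488 -0.228  0.006] [ 0.453 -0.264 -0.   ] [ 0.521 -0.183  0.117]
tank 0.58 [195. 135. 328. 224.] [0.634 0.238 0.006] [0.524 0.072 0.   ] [0.728 0.391 0.11 ]
spool 0.69 [410. 167. 433. 188.] [ 0.632 -0.205  0.044] [ 0.611 -0.231  0.003] [ 0.656 -0.184  0.049]
jar 0.56 [260. 118. 280. 141.] [0.764 0.211 0.073] [0.746 0.187 0.011] [0.794 0.236 0.078]
bearing 0.45 [251. 164. 270. 184.] [0.661 0.237 0.017] [0.639 0.215 0.002] [0.683 0.258 0.023]
bearing 0.21 [196. 137. 326. 228.] [0.634 0.238 0.006] [0.525 0.074 0.   ] [0.728 0.391 0.11 ]
screwbin 0.57 [125. 234. 175. 280.] [0.424 0.546 0.006] [ 0.367  0.488 -0.   ] [0.482 0.587 0.052]
```

View pics/scene.png

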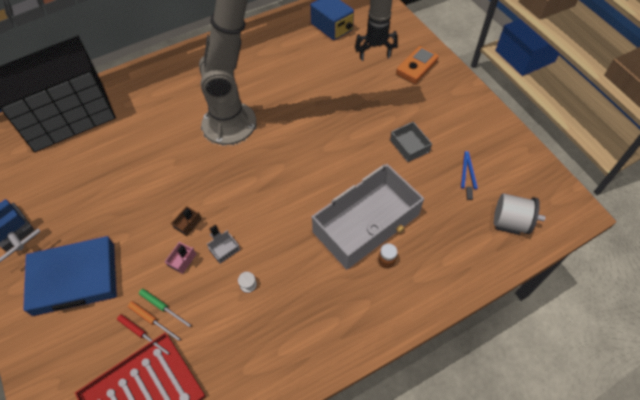

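View pics/top.png

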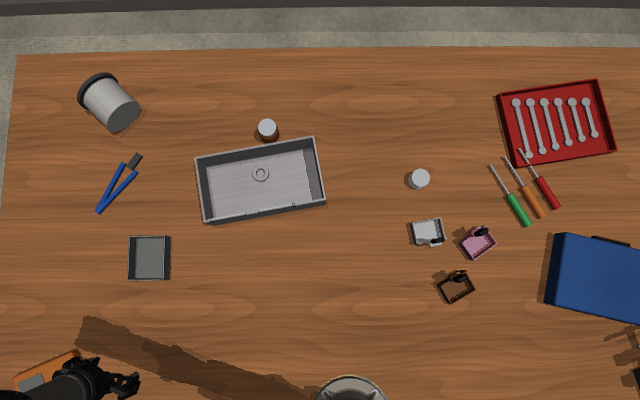

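Three basket shapes are in view (top camera): brown (456,287), pink (477,242), and grey steel (428,232). The grey steel one fits, because brown and pink are excluded. I'll confirm it in an enlarged crop, next to the tank's near rim.

```bash
python3 - <<'E'
from h import *
s=ctrl.snapshot("top");P=cloud(s);im=s["pixels"][...,::-1]
a=cv2.resize(im[205:260,400:500],(800,440),interpolation=cv2.INTER_CUBIC)[:290]
b=cv2.resize(im[190:228,195:335],(800,217),interpolation=cv2.INTER_CUBIC)
cv2.imwrite("pics/crop.png",np.vstack([a,b]))
def rep(s,P,n):
    X=P.reshape(-1,3)
    m=(np.abs(X[:,0]-.48)<.07)&(np.abs(X[:,1]+.225)<.07)
    hi=X[m&(X[:,2]>.085)];print(n,"tab",len(hi),hi.mean(0).round(4),hi.min(0).round(3),hi.max(0).round(3))
    lo=X[m&(X[:,2]>.025)&(X[:,2]<.045)];print(" rim box",cv2.minAreaRect(lo[:,:2].astype(np.float32)*1000), len(lo))
    q=(X[:,0]>.5)&(X[:,0]<.63)&(X[:,1]>.05)&(X[:,1]<.42)
    w=X[q&(X[:,2]>.095)&(X[:,2]<.125)]
    # near wall line
    for _ in range(4):
        c=np.polyfit(w[:,1],w[:,0],1); r=w[:,0]-np.polyval(c,w[:,1]); w=w[np.abs(r)<max(.006,1.5*r.std())]
    print(" rim line x=%.4f*y+%.4f"%tuple(c),len(w),r.std())
    o=np.argsort(w[:,1]);w=w[o]
    for y in np.arange(.06,.41,.006):
        k=np.abs(w[:,1]-y)<.003
        if k.any(): print("  %.3f:%.1f/%d"%(y,w[k,2].max()*1e3,k.sum()),end="")
    print()
    tk=X[(X[:,0]>.5)&(X[:,0]<.8)&(X[:,1]>.03)&(X[:,1]<.45)&(X[:,2]>.09)&(X[:,2]<.125)]
    print(" tank rect",cv2.minAreaRect(tk[:,:2].astype(np.float32)*1000))
rep(s,P,"top")
s2=ctrl.snapshot("scene");rep(s2,cloud(s2),"scene")
E
```

```text
top tab 58 [ 0.4597 -0.2268  0.1116] [ 0.454 -0.241  0.086] [ 0.466 -0.218  0.119]
 rim box ((490.6976623535156, -224.1585235595703), (58.4277229309082, 78.9839859008789), 10.313725471496582) 114
 rim line x=-0.1699*y+0.5797 363 0.0026834058428245647
  0.060:109.2/6  0.066:110.6/8  0.072:107.9/5  0.078:107.8/5  0.084:106.9/8  0.090:109.1/6  0.096:109.0/6  0.102:109.0/6  0.108:109.1/6  0.114:110.9/5  0.120:107.7/8  0.126:109.8/5  0.132:119.3/7  0.138:116.8/8  0.144:117.6/6  0.150:118.9/9  0.156:114.8/7  0.162:117.5/7  0.168:118.7/8  0.174:118.8/6  0.180:115.1/7  0.186:117.7/10  0.192:118.2/7  0.198:115.3/6  0.204:117.0/8  0.210:118.2/7  0.216:117.9/6  0.222:115.5/8  0.228:116.7/6  0.234:107.9/7  0.240:105.8/4  0.246:108.3/7  0.252:109.8/5  0.258:107.7/6  0.264:118.0/8  0.270:117.5/9  0.276:118.4/7  0.282:119.5/8  0.288:117.6/7  0.294:116.7/7  0.300:117.2/7  0.306:117.3/9  0.312:118.1/5  0.318:116.2/8  0.324:116.6/7  0.330:117.8/7  0.336:118.3/8  0.342:118.5/5  0.348:116.9/8  0.354:116.8/11  0.360:112.0/5  0.366:106.5/4  0.372:107.3/7
 tank rect ((626.4300537109375, 229.29478454589844)
[... 527 characters left out ...]
0  0.144:120.6/9  0.150:118.6/6  0.156:116.8/9  0.162:117.5/6  0.168:122.9/8  0.174:117.2/8  0.180:122.2/9  0.186:119.2/7  0.192:120.7/6  0.198:119.3/8  0.204:119.5/8  0.210:119.3/8  0.216:118.5/7  0.222:118.1/5  0.228:120.8/10  0.234:115.6/6  0.240:109.6/2  0.246:111.7/6  0.252:110.7/5  0.258:112.6/6  0.264:108.6/5  0.270:120.3/10  0.276:120.4/6  0.282:118.7/8  0.288:121.1/6  0.294:120.8/8  0.300:119.6/6  0.306:117.5/5  0.312:119.2/8  0.318:115.3/8  0.324:119.5/8  0.330:118.1/6  0.336:119.6/4  0.342:119.2/9  0.348:117.0/7  0.354:116.9/7  0.360:113.1/4  0.366:107.9/3  0.372:106.7/5
 tank rect ((627.7847290039062, 232.076416015625), (179.43150329589844, 322.9635009765625), 10.266690254211426)
```

View pics/crop.png

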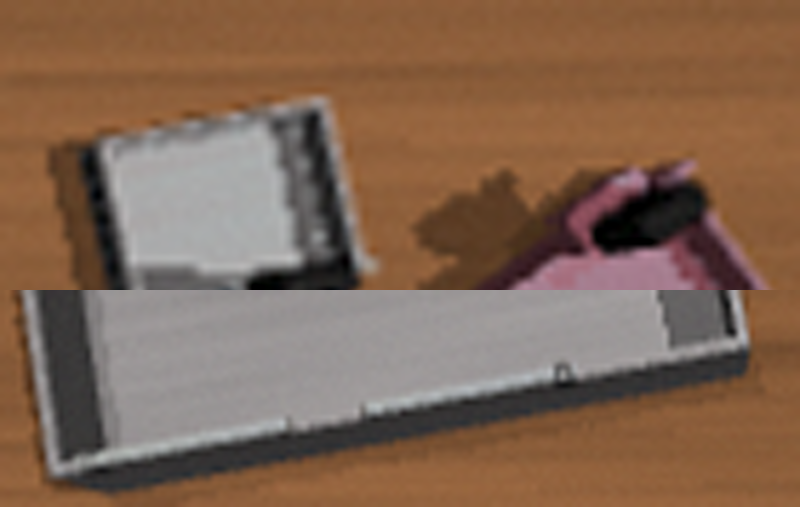

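The crop confirms it: the grey basket sits near top-camera (428,232) with its black tab on the robot side (about (437,240)). The bar's notch is at about column 252, row 212. Now I'll move above the tab.

```bash
python3 -m jog '{"offset":[[-0.356,-0.209,0],[-0.356,-0.209,0],[-0.356,-0.209,0],[-0.356,-0.209,0],[-0.356,-0.209,0],[-0.356,-0.209,0],[-0.356,-0.209,0],[-0.356,-0.209,0],[-0.511,-0.608,0.03],[-0.511,-0.608,0.03],[-0.511,-0.608,0.03],[-0.511,-0.608,0.03],[-0.511,-0.608,0.03],[-0.511,-0.608,0.03],[-0.511,-0.608,0.03],[-0.511,-0.608,0.03],[-0.511,-0.608,0.03],[-0.511,-0.608,0.03],[-0.511,-0.608,0.03],[-0.511,-0.608,0.03]],"yaw":[0.1,0.2,0.3,0.4,0.5,0.6,0.7,0.8,0.9,1.0,1.047,1.047,1.047,1.047,1.047,1.047,1.047,1.047,1.047,1.047],"gripper":[1,1,1,1,1,1,1,1,1,1,1,1,1,1,1,1,1,1,1,1]}'
cat >> h.py <<'E'
from scipy.spatial.transform import Rotation as Ro
def pose():
    st=ctrl.state();R=Ro.from_quat(st["orientation"]).as_matrix()
    print("t",round(st["t"],2),"pos",np.round(st["position"],4),"y-angle",round(np.degrees(np.arctan2(R[1,1],R[0,1])),2),"F",np.round(st["wrist_force"],2),"w",st["gripper_width"],"gf",st["grasp_force"])
    return st,R
E
python3 -c "
from h import *
st,R=pose();print(R.round(3))
print('to tab',(R.T@(np.array([.461,-.228,.079])-st['position'])).round(4))
s=ctrl.snapshot('scene');save(s,'above',(170,200,290,290),6)"
```

```text
t: 2.8
position: [0.4616, -0.226, 0.2011]
orientation: [0.641, 0.768, 0.001, -0.0]
wrist_force: [0.1, -0.3, 0.9]
gripper_width: 1.001
grasp_force: 0.0
t 2.8 pos [ 0.4616 -0.226   0.2011] y-angle 10.33 F [ 0.1  -0.31  0.94] w 1.0014666803347618 gf 0.0
[[-0.179  0.984 -0.   ]
 [ 0.984  0.179  0.001]
 [ 0.001  0.    -1.   ]]
to tab [-0.002  -0.001   0.1221]
```

View pics/above.png

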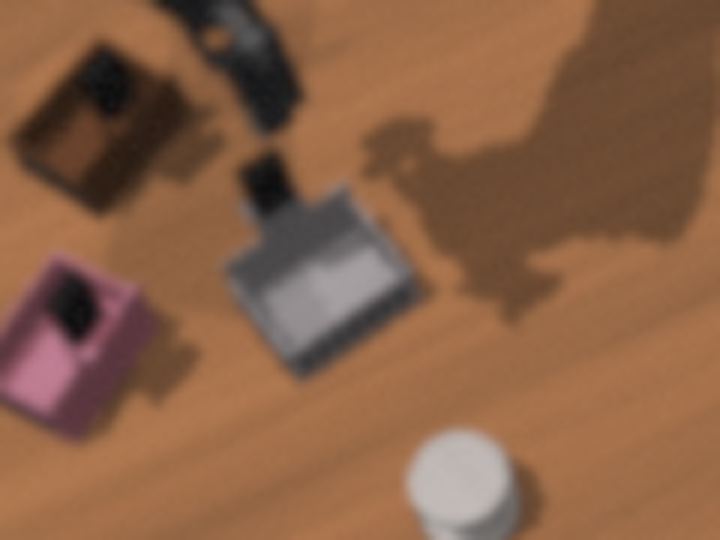

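The grey basket has a clear surround: its tab is at about (267,185) in the crop and the finger is above it. Next I'll descend and grip.

```bash
python3 -m jog '{"offset":[[-0.002,-0.001,0.04],[-0.002,-0.001,0.08],[-0.002,-0.001,0.105],[-0.002,-0.001,0.122],[-0.002,-0.001,0.122],[-0.002,-0.001,0.122],[-0.002,-0.001,0.122],[-0.002,-0.001,0.122],[-0.002,-0.001,0.122],[-0.002,-0.001,0.122],[-0.002,-0.001,0.122],[-0.002,-0.001,0.122],[-0.002,-0.001,0.122],[-0.002,-0.001,0.122]],"yaw":[0,0,0,0,0,0,0,0,0,0,0,0,0,0],"gripper":[1,1,1,1,1,0.5,0.4,0.3,0.2,0.1,0,0,0,0]}'
python3 -c "
from h import *
pose()"
```

```text
t: 4.25
position: [0.4611, -0.2302, 0.08]
orientation: [0.641, 0.767, 0.0, 0.001]
wrist_force: [-0.6, 0.1, 6.5]
gripper_width: 0.132
grasp_force: 59.3
t 4.25 pos [ 0.4611 -0.2302  0.08  ] y-angle 10.2 F [-0.59  0.09  6.49] w 0.13208629922232268 gf 59.34489190578461
```

```bash
python3 -m jog '{"offset":[[0,0,-0.01],[0,0,-0.02],[0,0,-0.05],[0,0,-0.09],[0,0,-0.135],[0,0,-0.155],[0,0,-0.155],[0,0,-0.155]],"yaw":[0,0,0,0,0,0,0,0],"gripper":[0,0,0,0,0,0,0,0]}'
python3 - <<'E'
from h import *
st,R=pose()
p=np.array(st["position"])
A=[]
for n in("scene","top"):
    s=ctrl.snapshot(n);P=cloud(s);X=P.reshape(-1,3)
    if n=="scene": save(s,"lift",(150,170,270,260),6)
    # in basket-ish frame about grip
    g=p+np.array([0,0,.019]); a=np.radians(10.2);e=np.array([[np.cos(a),np.sin(a),0],[-np.sin(a),np.cos(a),0],[0,0,1]])
    B=(X-g)@e.T+[-.030,0,.098]
    m=(np.abs(B[:,0])<.05)&(np.abs(B[:,1])<.06)&(B[:,2]>.02)&(B[:,2]<.042)
    Q=B[m]*1000;print(n,len(Q),cv2.minAreaRect(Q[:,:2].astype(np.float32)),Q.min(0).round(1),Q.max(0).round(1))
    # bar/tank: tank lines
    w=X[(X[:,0]>.5)&(X[:,0]<.58)&(X[:,1]>.145)&(X[:,1]<.35)&(X[:,2]>.111)&(X[:,2]<.125)]
    for _ in range(3):
        c=np.polyfit(w[:,1],w[:,0],1);r=w[:,0]-np.polyval(c,w[:,1]);w=w[abs(r)<.005]
    print(" bar",c,np.degrees(np.arctan(-c[0])),len(w),r.std(),w[:,2].mean())
    tk=(X[:,0]>.5)&(X[:,0]<.62)&(X[:,1]>.05)&(X[:,1]<.42)&(X[:,2]>.095)&(X[:,2]<.125)
    t=X[tk]; d=abs(t[:,0]-np.polyval(c,t[:,1])); t=t[d<.006]
    yy=t[:,1]; hi=t[:,2]>t[:,2].mean()*0+.1135 if n=="top" else t[:,2]>.115
    print(" low ys in .2-.3",np.sort(yy[~hi&(yy>.2)&(yy<.3)]).round(4)," bar extents",np.percentile(yy[hi],[1,99]).round(4))
    print(" high ys .21-.29",np.sort(yy[hi&(yy>.215)&(yy<.285)]).round(4))
E
```

```text
t: 5.05
position: [0.4598, -0.2294, 0.2336]
orientation: [0.641, 0.767, 0.0, -0.001]
wrist_force: [0.1, 0.3, -2.4]
gripper_width: 0.13
grasp_force: 58.8
t 5.05 pos [ 0.4598 -0.2294  0.2336] y-angle 10.2 F [ 0.09  0.26 -2.44] w 0.13042302069158443 gf 58.7815922498703
scene 248 ((1.993276596069336, 2.9749488830566406), (64.29887390136719, 81.88487243652344), 0.046729858964681625) [-30.1 -38.   20.1] [34.2 43.9 41.7]
 bar [-0.16873743  0.58262375] 9.577722627328018 104 0.002171979374182235 0.11601638142519793
 low ys in .2-.3 [0.2045 0.2047 0.205  0.2069 0.2078 0.2084 0.2092 0.2112 0.2133 0.2144
 0.216  0.218  0.2182 0.2198 0.2204 0.2204 0.2231 0.2242 0.2264 0.2272
 0.2282 0.2287 0.2289 0.2303 0.2314 0.2329 0.2349 0.2361 0.2369 0.2379
 0.2398 0.2404 0.2422 0.2447 0.2451 0.2455 0.247  0.2474 0.251  0.2514
 0.2515 0.2522 0.2573 0.2581 0.2582 0.259  0.2591 0.26   0.2601 0.2624
 0.2625 0.2649 0.2662 0.2669 0.2676 0.2688 0.2692 0.2717 0.2719 0.2731
 0.2738 0.2745 0.2747 0.2755 0.2776 0.2796 0.2801 0.2815 0.2833 0.284
 0.2852 0.2862 0.2873 0.2884 0.2897 0.2899 0.2922 0.2923 0.2931 0.2981
 0.2
[... 410 characters left out ...]
 [0.2014 0.2055 0.2076 0.2099 0.2116 0.2119 0.2142 0.2143 0.2168 0.2184
 0.2204 0.2218 0.2232 0.2255 0.227  0.2295 0.2302 0.233  0.2332 0.2337
 0.2353 0.2353 0.2359 0.238  0.2384 0.2405 0.2412 0.2433 0.2434 0.2456
 0.246  0.247  0.2485 0.2487 0.2492 0.2508 0.2517 0.2537 0.2539 0.256
 0.2566 0.2576 0.2588 0.2588 0.2603 0.2609 0.2613 0.2622 0.2629 0.264
 0.2652 0.266  0.2679 0.2679 0.2703 0.2725 0.2752 0.2775 0.278  0.2791
 0.2806 0.2831 0.286  0.2881 0.2885 0.2904 0.2907 0.2915 0.2943]  bar extents [0.1357 0.3563]
 high ys .21-.29 [0.2163 0.219  0.2192 0.2217 0.2237 0.2238 0.2266 0.2267 0.2622 0.2648
 0.2672 0.2696 0.2698 0.2719 0.2725 0.2749 0.275  0.2779 0.2803 0.2803
 0.2818 0.2824 0.2847]
```

View pics/lift.png

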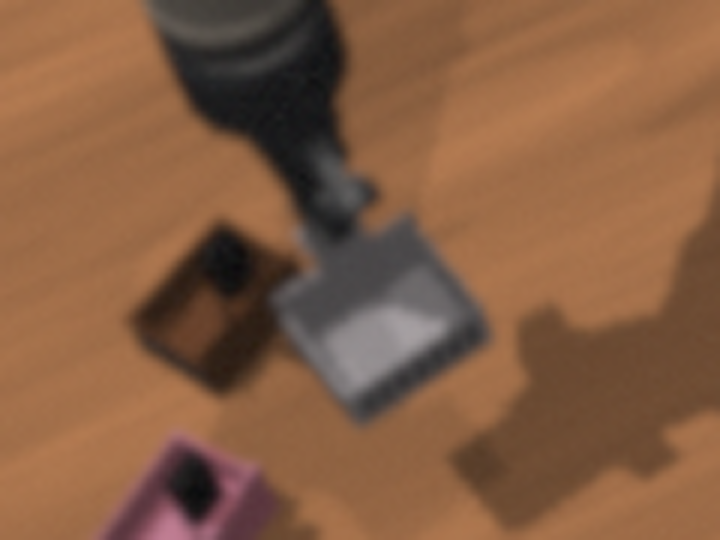

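The basket is held level and clear (crop about (380,310)). Now I'll carry it over the bar.

```bash
python3 -m jog '{"offset":[[0.01,0.004,0],[0.03,0.011,0],[0.06,0.022,0],[0.09,0.033,0],[0.12,0.044,0],[0.15,0.055,0],[0.18,0.066,0],[0.21,0.077,0],[0.24,0.088,0],[0.27,0.1,0],[0.3,0.11,0],[0.33,0.121,0],[0.36,0.132,0],[0.39,0.144,0],[0.42,0.155,0],[0.44,0.162,0],[0.45,0.166,0],[0.454,0.167,0],[0.454,0.167,0],[0.454,0.167,0]],"yaw":[0,0,0,0,0,0,0,0.007,0.007,0.007,0.007,0.007,0.007,0.007,0.007,0.007,0.007,0.007,0.007,0.007],"gripper":[0,0,0,0,0,0,0,0,0,0,0,0,0,0,0,0,0,0,0,0]}'
python3 - <<'E'
from h import *
st,R=pose()
p=np.array(st["position"])
def px(s,u,v,z):
    K=np.array(s["K"]);k=np.array([(u-K[0,2])/K[0,0],(v-K[1,2])/K[1,1]]);q=k.copy()
    for _ in range(20):q=k/(1+s["k1"]*(q@q))
    Rw=np.array(s["R"]);c=-Rw.T@s["t"];d=Rw.T@np.array([q[0],q[1],1]);return c+d*(z-c[2])/d[2]
for n in("scene","top"):
    s=ctrl.snapshot(n);P=cloud(s);X=P.reshape(-1,3)
    g=p+np.array([0,0,.019]);a=np.radians(9.8);e=np.array([[np.cos(a),np.sin(a),0],[-np.sin(a),np.cos(a),0],[0,0,1]])
    B=(X-g)@e.T+[-.030,0,.098]
    m=(np.abs(B[:,0])<.05)&(np.abs(B[:,1])<.06)&(B[:,2]>.02)&(B[:,2]<.042)
    Q=B[m]*1000;print(n,len(Q),cv2.minAreaRect(Q[:,:2].astype(np.float32)),Q.min(0).round(1),Q.max(0).round(1))
    if n=="top":
        L,Rr=px(s,245.25,213.1,.115),px(s,258,210.6,.115);print("notch top px",L,Rr,(L+Rr)/2)
    else: save(s,"over",(300,150,440,270),5)
E
```

```text
t: 7.15
position: [0.5445, 0.2445, 0.2343]
orientation: [0.645, 0.764, -0.001, 0.0]
wrist_force: [1.4, -0.5, -2.1]
gripper_width: 0.133
grasp_force: 58.8
t 7.15 pos [0.5445 0.2445 0.2343] y-angle 9.65 F [ 1.39 -0.46 -2.08] w 0.13333208485621298 gf 58.81272554397583
scene 235 ((2.4299850463867188, 2.9357070922851562), (81.77108764648438, 63.161441802978516), 88.50651550292969) [-29.1 -38.6  20. ] [34.9 43.6 41.9]
top 84 ((-0.4919757843017578, -26.796329498291016), (60.68425750732422, 28.947298049926758), 0.9664029479026794) [-30.7 -40.8  20. ] [ 30.  -11.8  40.5]
notch top px [0.53350693 0.2616879  0.115     ] [0.5395006  0.22921597 0.115     ] [0.53650377 0.24545193 0.115     ]
```

View pics/over.png

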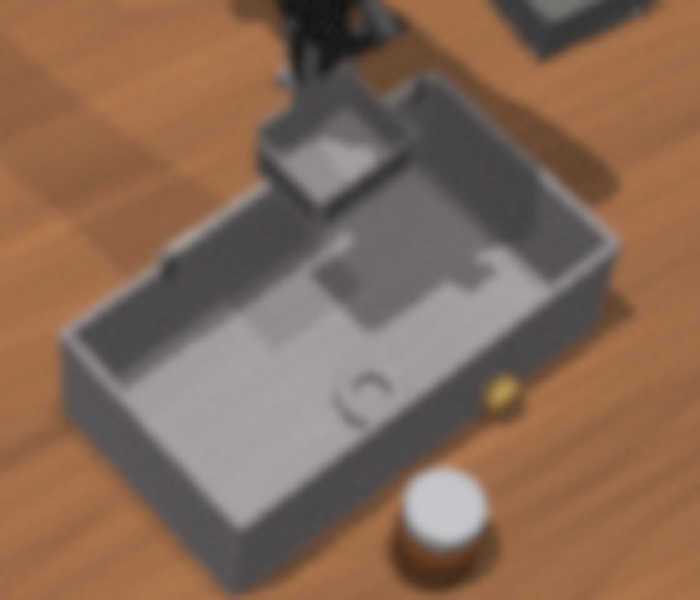

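```bash
python3 - <<'E'
from h import *
L=[]
for i in range(8):
    ctrl.snapshot("top");st=ctrl.state();L.append(np.r_[st["position"],st["wrist_force"]])
L=np.array(L);print(L.mean(0).round(4),L.std(0).round(4))
E
```

```text
[ 0.5445  0.2459  0.2345  0.1171 -0.1879 -2.6942] [1.000e-04 5.000e-04 1.000e-04 2.523e-01 2.134e-01 7.911e-01]
```

```bash
python3 -m jog '{"offset":[[0,0,0.01],[0,0,0.025],[0,0,0.04],[0,0,0.055],[0,0,0.067],[0,0,0.075],[0,0,0.08],[0,0,0.083],[0,0,0.083],[0,0,0.083]],"yaw":[0,0,0,0,0,0,0,0,0,0],"gripper":[0,0,0,0,0,0,0,0,0,0]}'
python3 -m jog '{"offset":[[0,0,0.002],[0,0,0.004],[0,0,0.006],[0,0,0.008],[0,0,0.01],[0,0,0.012],[0,0,0.012],[0,0,0.012]],"yaw":[0,0,0,0,0,0,0,0],"gripper":[0,0,0,0,0,0,0,0]}'
```

```text
t: 8.65
position: [0.5449, 0.2467, 0.1519]
orientation: [0.644, 0.765, 0.001, 0.0]
wrist_force: [0.7, 0.0, -2.4]
gripper_width: 0.128
grasp_force: 58.8
t: 9.45
position: [0.5444, 0.2465, 0.1392]
orientation: [0.644, 0.765, -0.0, -0.0]
wrist_force: [-0.1, 0.9, -2.9]
gripper_width: 0.136
grasp_force: 58.8
```

```bash
python3 -m jog '{"offset":[[0,0,0.002],[0,0,0.004],[0,0,0.006],[0,0,0.008],[0,0,0.009],[0,0,0.009],[0,0,0.009]],"yaw":[0,0,0,0,0,0,0],"gripper":[0,0,0,0,0,0,0]}'
python3 -m jog '{"offset":[[0,0,0.001],[0,0,0.002],[0,0,0.003],[0,0,0.004],[0,0,0.004],[0,0,0.004]],"yaw":[0,0,0,0,0,0],"gripper":[0,0,0,0,0,0]}'
```

```text
t: 10.15
position: [0.5445, 0.2465, 0.1303]
orientation: [0.644, 0.765, 0.0, 0.0]
wrist_force: [-0.1, 0.4, -2.1]
gripper_width: 0.131
grasp_force: 58.8
t: 10.75
position: [0.5444, 0.2465, 0.1263]
orientation: [0.644, 0.765, -0.0, 0.0]
wrist_force: [-0.6, -0.6, -2.6]
gripper_width: 0.132
grasp_force: 58.8
```

```bash
python3 -m jog '{"offset":[[0,0,0.001],[0,0,0.002],[0,0,0.002],[0,0,0.002]],"yaw":[0,0,0,0],"gripper":[0,0,0,0]}'
python3 -m jog '{"offset":[[0,0,0.001],[0,0,0.002],[0,0,0.002],[0,0,0.002]],"yaw":[0,0,0,0],"gripper":[0,0,0,0]}'
```

```text
t: 11.15
position: [0.5444, 0.2465, 0.1242]
orientation: [0.644, 0.765, -0.0, -0.0]
wrist_force: [0.5, 0.2, -2.1]
gripper_width: 0.133
grasp_force: 58.8
t: 11.55
position: [0.5444, 0.2465, 0.1223]
orientation: [0.644, 0.765, -0.0, -0.0]
wrist_force: [0.6, 0.0, -2.5]
gripper_width: 0.132
grasp_force: 58.8
```

It's in the notch with no contact force. I'll keep going gently to the seat.

```bash
python3 -m jog '{"offset":[[0,0,0.001],[0,0,0.002],[0,0,0.003],[0,0,0.003],[0,0,0.003]],"yaw":[0,0,0,0,0],"gripper":[0,0,0,0,0]}'
python3 -m jog '{"offset":[[0,0,0.0005],[0,0,0.001],[0,0,0.001],[0,0,0.001]],"yaw":[0,0,0,0],"gripper":[0,0,0,0]}'
```

```text
t: 12.05
position: [0.5444, 0.2465, 0.1193]
orientation: [0.644, 0.765, -0.0, 0.0]
wrist_force: [-0.0, 0.2, -2.8]
gripper_width: 0.135
grasp_force: 58.8
t: 12.45
position: [0.5445, 0.2465, 0.1183]
orientation: [0.644, 0.765, 0.0, 0.0]
wrist_force: [-0.8, 0.7, -2.5]
gripper_width: 0.136
grasp_force: 58.8
```

```bash
python3 -m jog '{"offset":[[0,0,0.0005],[0,0,0.001],[0,0,0.001],[0,0,0.001]],"yaw":[0,0,0,0],"gripper":[0,0,0,0]}'
python3 -m jog '{"offset":[[0,0,0.0005],[0,0,0.0005],[0,0,0.0005]],"yaw":[0,0,0],"gripper":[0,0,0]}'
```

```text
t: 12.85
position: [0.5446, 0.2465, 0.118]
orientation: [0.644, 0.765, 0.0, 0.0]
wrist_force: [-1.7, -1.3, 4.3]
gripper_width: 0.131
grasp_force: 59.7
t: 13.15
position: [0.5446, 0.2466, 0.118]
orientation: [0.644, 0.765, 0.0, -0.0]
wrist_force: [-3.2, -1.5, 6.4]
gripper_width: 0.131
grasp_force: 60.3
```

Contact came at z = 0.118, exactly the seated height. I'll ease off, then release.

```bash
python3 -m jog '{"offset":[[0,0,-0.001],[0,0,-0.001],[0,0,-0.001],[0,0,-0.001],[0,0,-0.001],[0,0,-0.001],[0,0,-0.001],[0,0,-0.001],[0,0,-0.001]],"yaw":[0,0,0,0,0,0,0,0,0],"gripper":[0,0,0.15,0.2,0.3,0.4,0.5,0.5,0.5]}'
python3 -m jog '{"offset":[[0,0,-0.005],[0,0,-0.015],[0,0,-0.03],[0,0,-0.06],[0,0,-0.1],[0,0,-0.14],[0,-0.04,-0.15],[0,-0.08,-0.15],[0,-0.12,-0.15],[0,-0.14,-0.15],[0,-0.14,-0.15],[0,-0.14,-0.15]],"yaw":[0,0,0,0,0,0,0,0,0,0,0,0],"gripper":[0.5,0.5,0.5,0.5,0.5,0.5,0.5,0.5,0.5,0.5,0.5,0.5]}'
python3 - <<'E'
from h import *
pose();ims=[]
for n,b in(("scene",(300,150,440,270)),("top",(190,120,330,240))):
    s=ctrl.snapshot(n);l,t,r,bb=b;ims.append(cv2.resize(s["pixels"][t:bb,l:r,::-1],(400,343),interpolation=cv2.INTER_CUBIC))
    X=cloud(s).reshape(-1,3)
    a=np.radians(9.8);e=np.array([[np.cos(a),np.sin(a),0],[-np.sin(a),np.cos(a),0],[0,0,1]])
    B=(X-[.539,.246,0])@e.T
    m=(abs(B[:,0])<.025)&(abs(B[:,1])<.02)&(B[:,2]>.122);print(n,"tab",m.sum(),B[m].mean(0).round(4),B[m][:,2].max().round(4))
    m=(B[:,0]>.0)&(B[:,0]<.075)&(abs(B[:,1])<.055)&(B[:,2]>.055)&(B[:,2]<.082);Q=B[m]*1000;print(" box",cv2.minAreaRect(Q[:,:2].astype(np.float32)),np.median(Q[:,2]))
    for q in("bearing","jar"):
        for r in ctrl.regions_of(s,q)[:1]:print(q,np.median(cloud(s)[r["region"]],0).round(3))
cv2.imwrite("pics/end.png",np.hstack(ims))
E
```

```text
t: 14.05
position: [0.5445, 0.2465, 0.1178]
orientation: [0.644, 0.765, 0.0, 0.0]
wrist_force: [0.7, 0.0, -0.5]
gripper_width: 0.501
grasp_force: 0.0
t: 15.25
position: [0.4071, 0.2229, 0.2689]
orientation: [0.644, 0.765, 0.001, 0.0]
wrist_force: [-0.1, -0.3, 0.9]
gripper_width: 0.5
grasp_force: 0.0
t 15.25 pos [0.4071 0.2229 0.2689] y-angle 9.81 F [-0.15 -0.31  0.94] w 0.5004098776709842 gf 0.0
scene tab 65 [0.0113 0.0018 0.1435] 0.1561
 box ((34.36988830566406, -0.2912178039550781), (109.34889221191406, 66.75415802001953), 89.3658676147461) 67.22417766487644
bearing [0.659 0.245 0.019]
jar [0.784 0.208 0.072]
top tab 73 [ 0.0057 -0.0012  0.1478] 0.1583
 box ((35.968048095703125, -0.48974609375), (81.44905853271484, 55.10136413574219), 89.52082824707031) 68.03276336059116
bearing [0.661 0.237 0.018]
jar [0.763 0.209 0.073]
```

View pics/end.png

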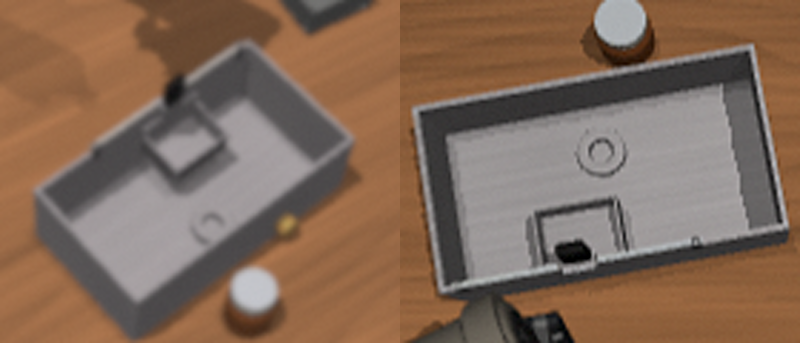

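The basket hangs inside the tank, level and on its own, with its lip in the notch (left panel (180,135), right panel (578,250)). Its tab top is at the seated height, and the bearing and jar haven't moved.

```bash
python3 -c "
from bench import ctrl
print(ctrl.close_job())"
```

```text
the job is handed in; nothing more can be done
None
```

I hooked the steel basket over the hanger bar and handed the job in; it hangs by itself inside the tank, with its lip seated in the notch and nothing else visibly disturbed.

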